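# Slide the baking tin through the posts into the loading bay

## Task

Push the flat rectangular lidded tin across the bench with the fingertips, through the narrow gap between the two round steel posts of the loading bay, until it sits fully home and square against the bay's back stop. Keep the tin flat on the bench all the way, never lifting or tipping it, and leave everything else on the bench standing where it is.

Things in the scene. Friction and masses are not known exactly. Their poses are not given: they have to be found in the camera images.
- tin: closed flat rectangular tin, dark steel with brighter lid rim, 120 mm long (its x axis), 96 mm wide (y axis), 43 mm high, 0.3 to 0.65 kg, slides freely, too wide to grip. Origin at the centre of its underside. It starts flat on the bench 0.17 to 0.4 m in front of the gap and up to 0.18 m to one side, long axis within about 40 degrees of the bay's x; both ends alike
- bay: loading bay, a steel U-shaped bracket fixed to the bench. Origin on the bench midway between its two posts; x axis = direction the tin is pushed in (to the robot's left, within about 12 degrees), y across. Posts: upright round pins 36 mm in diameter, 45 mm high, centred at y = +71 and -71 mm: the gap is 106 mm, 5 mm more each side than the tin. No floor plate: the tin stays on the bench
- bay_stop (a point): foot of the middle of the back stop's face, on the bench, 150 mm along the bay's x axis from its origin; axes as the bay's. The stop is 40 mm high. The home tin touches it: tin centre 90 mm and tin rear face 30 mm along x from the bay's origin. Side bars 22 mm high join posts and stop, inner faces at y = +89 and -89 mm
- jar: bystander: glass jar with a metal cap, 58 mm in diameter, 85 mm high, standing beside one post outside the bay, origin under its centre
- ramekin: bystander: white ceramic ramekin, 68 mm in diameter, 45 mm high, standing beside the other post outside the bay (the jar and it may be swapped), origin under its centre
- oil: bystander: green glass bottle 60 mm in diameter, 190 mm high, on the far side of the work, origin under its centre
- bowl: bystander: steel bowl 140 mm in diameter, 65 mm high, beyond the bay at the robot's left, origin under its centre
- cutter: bystander: steel ring cutter 72 mm in diameter, 45 mm high, close to the robot, a little to its left, origin under its centre
- roundtin: bystander: round steel tin 80 mm in diameter, 60 mm high, at the robot's right, behind the rectangular tin, origin under its centre
- spatula: bystander: spatula lying near the robot's left, origin under it
There are look-alikes about, which are no part of the job. Leave any red look-alike of the tin alone.

How it is judged:
By the outcome, as a careful person would: the job done as asked, in the order asked, and still so for the second after the job is handed in, with the robot touching nothing.
It also fails if it takes over 67 s, if anything falls off the work surface, if the arm or the gripper's body presses on something with over 40 N, if the wrist force passes 120 N, or if a joint passes its speed limit or range.

## Robot

A 6-joint arm with a two-finger parallel gripper is mounted at the origin on the work surface. World frame = base frame: x ahead of the robot, y to its left, z up, the work surface at z = 0. Lengths are in m, angles in rad, forces in N, time in s.
With the tool pointing down it reaches from about 0.25 to 0.725 m from the base axis. Payload 9.7 kg.
Tool frame: the origin (TCP) lies at the very end of the fingers, on their centre line; the grasp point (between the pads) lies 19 mm behind it; z points along the fingers, y is the direction in which the jaws open and shut (so a half turn about z gives the same grasp; the last joint's range is limited). The gripper opens to 85 mm and grips with 20 to 120 N. Pads are 22 mm wide; open, the fingers measure 114 mm over their backs; the gripper's body (76 mm by 85 mm) begins 54 mm behind the grasp point. The pads swing forward as they close: fully open they stand 13 mm farther back than shut.
Start: joints at [-1.221, 0.087, 0.176, 1.66, 0, 1.571], TCP at [0.188, -0.517, 0.231] pointing down, gripper open.
Joint ranges: [-3.13, 3.13], [-0.85, 1.81], [-1.15, 1.24], [-2.2, 2.28], [-1.44, 1.52], [-3.14, 3.14]. Speed limits (rad/s): [2.22, 2.22, 2.57, 3.14, 3.14, 3.14].

## Interface

Orientations are given as a unit quaternion [x, y, z, w].
In Python, from plant import * gives the robot as it stands. The module is installed in compiled form; this text tells all that it offers.
- The arm moves only by the tool servo_tool, never from a script. Its argument "increments" is a list of rows, each a list of 3 entries, a list of its own where there are three numbers: the turn, a rotation vector about the tool's x, y, z in degrees, then the shift along the tool's x, y, z in m, then the opening, from -1 (shut) to 1 (fully open). In form: [[[rx, ry, rz], [dx, dy, dz], fingers], ...]. A call has 1 to 20 rows; each row is the pose to reach, as a shift and turn from the pose commanded when the call began, along the tool's axes at that moment; what a row does not reach only later rows make up. A row lasts 1/10 s, in which the tool goes at most 50 mm and 8.59 degrees, less where a joint would pass 70% of its speed; a pose out of reach is approached as far as the arm can. A call with a gripper value outside its range is refused whole. The fingers move at their own pace and stop on an object; "grip_force" is the grip in N (left out, the last holds). Time passes only in rows, so rows that repeat a pose let the fingers close. It gives the time, the measured TCP pose, the force and the opening at its end, in the units of the state.
- get_obs(): the state, without advancing time (a new reading comes with each control period).
- capture(name): name is "scene" or "top" or "wrist"; returns a dict with "pixels" (384x512x3 uint8, red, green, blue), "fx", "fy", "cx", "cy" (pixels), "dist" ([k1, k2, p1, p2, k3] as OpenCV has them; the pictures are not rectified), "eye" and "attitude" of the camera in the world; the wrist camera has in their place "tool_from_camera" (4x4, takes a point from camera to tool coordinates, whose origin is the TCP and whose axes are the flange's). Camera axes: x right, y up, looking along -z (the intrinsics and any distortion apply to the point x, -y, -z); pixel columns grow to the right and rows downward; lengths in m; the calibration is good to about 2 mm. A picture is of the moment at which its call begins: read the wrist's pose just before it. There is no depth.
- sign_off(): hands the job in, once; it reports no verdict.
The state is a dict: "time_s": time; "joint_pos": joint angles; "joint_velocities": joint speeds; "tau": joint torques, N m; "tool_pos": TCP position; "tool_rot": TCP orientation; "wrist_force": force on the tool from outside, world axes, zero at the start; "ft_torque": the same for the moment, N m; "finger_gap": finger opening in m.
Only numpy, scipy, OpenCV 4.12 (cv2) and the standard library are available. Lean on these libraries where they do the work, as an engineer would, in place of code of your own. Each camera call takes 0.05 s, during which the arm holds its last target. There are 200 camera calls.

## Working session

There is one attempt and no reset: what is moved stays moved. The work goes in short steps, Python scripts to look and compute and a tool call to move; the robot and the scene stay as the last step left them, time stands still between calls to the robot, and variables do not carry over. Pictures are saved under pics/ and viewed, on a budget of 10 in all, crops included, one or two more only if the job needs it, and the job is handed in when it is done.

Besides the shell and the picture viewer there is one more tool, called after "Call:" as name([rows], argument=value, ...), one row to a line, values as JSON. servo_tool: Moves the arm, as the interface text tells. Its arguments: {"type":"object","properties":{"increments":{"type":"array","items":{"type":"array"}},"grip_force":{"type":"number"}},"required":["increments"]}

```bash
mkdir -p pics
cat > h.py <<'E'
from plant import *
import numpy as np, cv2, json
from scipy.spatial.transform import Rotation as R
def rot(a):
    a=np.array(a,float)
    return R.from_quat(a).as_matrix() if a.size==4 else a.reshape(3,3)
def ray(c,px):
    K=np.array([[c["fx"],0,c["cx"]],[0,c["fy"],c["cy"]],[0,0,1.]])
    u=cv2.undistortPoints(np.array(px,float).reshape(-1,1,2),K,np.array(c["dist"],float)).reshape(-1,2)
    d=np.c_[u[:,0],-u[:,1],-np.ones(len(u))]
    return np.array(c["eye"]),d@rot(c["attitude"]).T
def onplane(c,px,z):
    e,d=ray(c,px); t=(z-e[2])/d[:,2]
    return e+d*t[:,None]
E
python3 - <<'E'
from h import *
import pickle
for n in("scene","top"):
    c=capture(n); pickle.dump(c,open(n+".pkl","wb"))
    cv2.imwrite(f"pics/{n}0.png",cv2.resize(c["pixels"][:,:,::-1],(768,576)))
    print({k:v for k,v in c.items() if k!="pixels"})
print(get_obs())
E
```

```text
{'fx': 425.4438832315258, 'fy': 425.4438832315258, 'cx': 261.73321606736164, 'cy': 183.97745971706053, 'dist': array([-0.04507705,  0.        ,  0.        ,  0.        ,  0.        ]), 'eye': array([ 0.90023223, -0.50070357,  1.07853829]), 'attitude': array([0.25335336, 0.09183542, 0.33001089, 0.90469395])}
{'fx': 493.3812317470618, 'fy': 493.3812317470618, 'cx': 262.34227110352225, 'cy': 200.39260656057348, 'dist': array([0.00752748, 0.        , 0.        , 0.        , 0.        ]), 'eye': array([0.27984397, 0.00333101, 1.64444096]), 'attitude': array([-0.04138588,  0.04764099,  0.70999447, -0.70137394])}
{'time_s': 0.1, 'joint_pos': array([-1.22102800e+00,  8.73831446e-02,  1.75216136e-01,  1.65978707e+00,
       -1.83191863e-05,  1.57081733e+00]), 'joint_velocities': array([-0.00190435, -0.00134634,  0.00142454, -0.00123953,  0.00110409,
        0.00218078]), 'tau': array([-7.04185895e-04, -5.21565020e+01,  4.65653086e+01,  1.59702043e-02,
        6.65910147e-05,  6.27052756e-06]), 'tool_pos': array([ 0.18840043, -0.51651196,  0.23066743]), 'tool_rot': array([ 9.84748361e-01,  1.73983706e-01, -1.09746407e-04, -5.68448915e-04]), 'wrist_force': array([ 0.31099076, -0.30159384, -0.35902667]), 'ft_torque': array([ 0.01602856, -0.03665618, -0.05110705]), 'finger_gap': 0.08519105035327665}
```

View pics/scene0.png

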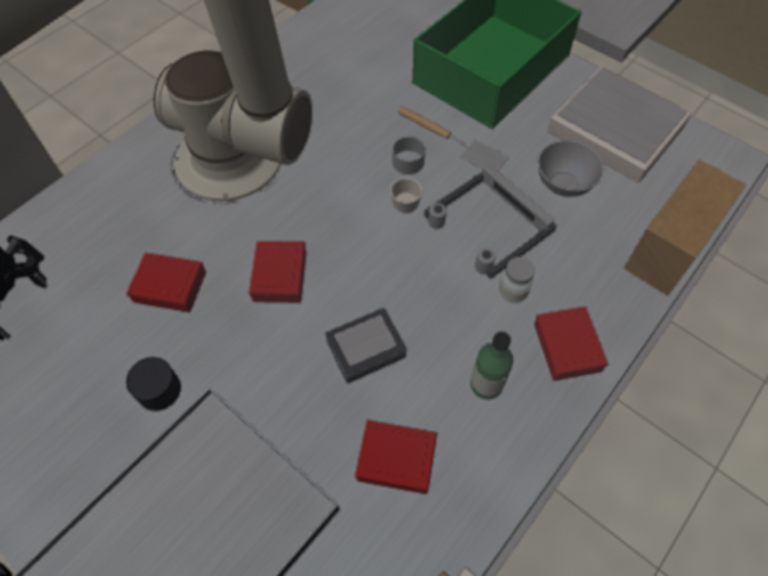

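View pics/top0.png

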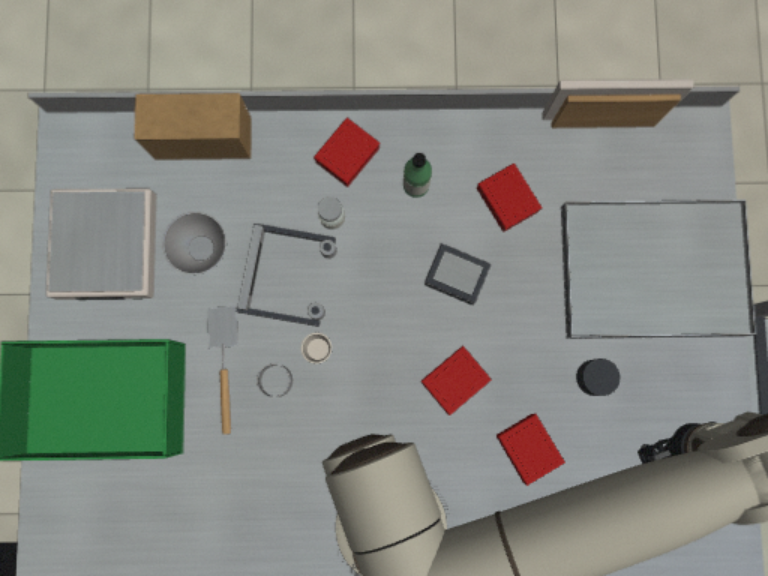

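The scene and top views agree. In the top view (768-wide), the tin is at about (458,273), the posts are at (328,246) and (316,311), and the stop runs along the line (258,228)–(243,310). The jar is at (331,212), the ramekin at (316,348) and the bottle at (418,175). A red look-alike lies at (456,380).

Run:
```python
from h import *
import pickle
c=pickle.load(open("top.pkl","rb")); im=c["pixels"]; g=cv2.cvtColor(im,cv2.COLOR_RGB2GRAY); s=512/768
def corner(m,off):
    cs,_=cv2.findContours(m,cv2.RETR_EXTERNAL,cv2.CHAIN_APPROX_NONE); k=max(cs,key=cv2.contourArea)
    return k.reshape(-1,2)+np.array(off)
y0,y1,x0,x1=155,208,275,335
k=corner((g[y0:y1,x0:x1]<95).astype(np.uint8),(x0,y0))
for z in(0.,0.043):
    P=onplane(c,k,z)[:,:2]; r=cv2.minAreaRect((P*1000).astype(np.float32)); print("tin z",z,r)
    print(cv2.boxPoints(r).round())
for p in[(328,246),(316,311)]:
    print("post",onplane(c,[np.array(p)*s],0.045).round(4))
for n,p,z in[("jar",(330,204),.085),("ram",(316,347),.045),("oil",(419,159),.19),("red",(456,380),.043),("red2",(509,196),.043),("cutter",(275,380),.045)]:
    print(n,onplane(c,[np.array(p)*s],z).round(3))
# enlarge crops
a=cv2.resize(im[140:225,150:350,::-1],None,fx=4,fy=4,interpolation=cv2.INTER_CUBIC); cv2.imwrite("pics/crop1.png",a)
```

```text
tin z 0.0 ((547.373291015625, -155.72021484375), (123.1600341796875, 104.14073944091797), 66.06153869628906)
[[ 475. -191.]
 [ 570. -233.]
 [ 620. -121.]
 [ 525.  -78.]]
tin z 0.043 ((540.3778076171875, -151.56124877929688), (119.93959045410156, 101.41752624511719), 66.06153869628906)
[[ 470. -186.]
 [ 562. -227.]
 [ 611. -117.]
 [ 518.  -76.]]
post [[0.6049 0.1303 0.045 ]]
post [[0.4615 0.1566 0.045 ]]
jar [[0.689 0.123 0.085]]
ram [[0.383 0.157 0.045]]
oil [[ 0.753 -0.066  0.19 ]]
red [[ 0.309 -0.145  0.043]]
red2 [[ 0.714 -0.272  0.043]]
cutter [[0.314 0.244 0.045]]
```

View pics/crop1.png

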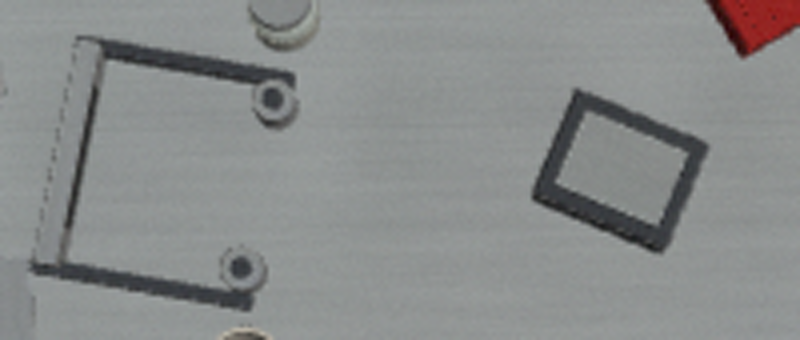

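Bay origin is about (0.533, 0.1435) with heading 80°. Post spacing measures 146 mm against 142 mm, and the bars and stop give 79.5–80.4°. The tin centre is about (0.543, -0.153) with heading 66°, so it's 61 mm off the bay axis and 14° off in angle. I'll push its far long side square and onto the axis first, then push from behind.

```bash
cat >> h.py <<'E'
def go(*ts):
    "ts: world x,y,z,heading of tool x (deg). prints tool-frame turn & shift from current pose"
    o=get_obs(); M=rot(o["tool_rot"]); p=np.array(o["tool_pos"]); h0=np.degrees(np.arctan2(M[1,0],M[0,0]))
    print("at",p.round(4),"h",round(h0,2),"j",np.degrees(o["joint_pos"]).round(),"F",o["wrist_force"].round(1),"gap",round(o["finger_gap"],4),"t",o["time_s"])
    for x,y,z,h in ts:
        d=M.T@(np.array([x,y,z])-p); print("rz",round(-((h-h0+180)%360-180),2),"d",d.round(4))
E
python3 -c "
from h import *
go((.620,-.187,.2,156),(.620,-.187,.06,156))"
```

```text
at [ 0.1884 -0.5165  0.2307] h 20.04 j [-70.   5.  10.  95.  -0.  90.] F [ 0.3 -0.3 -0.4] gap 0.0852 t 0.1
rz -135.96 d [ 0.5184 -0.1616  0.0308]
rz -135.96 d [ 0.5184 -0.1615  0.1708]
```

Call:
servo_tool([
  [[0, 0, -8], [0.02, -0.006, 0], 1],
  [[0, 0, -16], [0.06, -0.019, 0], 1],
  [[0, 0, -24], [0.1, -0.031, 0], 1],
  [[0, 0, -32], [0.14, -0.044, 0], 1],
  [[0, 0, -40], [0.18, -0.056, 0], 1],
  [[0, 0, -48], [0.22, -0.069, 0], 1],
  [[0, 0, -56], [0.26, -0.081, 0], 1],
  [[0, 0, -64], [0.3, -0.094, 0], 1],
  [[0, 0, -72], [0.34, -0.106, 0], 1],
  [[0, 0, -80], [0.38, -0.119, 0], 1],
  [[0, 0, -88], [0.42, -0.131, 0.01], 1],
  [[0, 0, -96], [0.45, -0.141, 0.02], 1],
  [[0, 0, -104], [0.48, -0.15, 0.03], 1],
  [[0, 0, -112], [0.5, -0.157, 0.04], 1],
  [[0, 0, -120], [0.519, -0.162, 0.05], 1],
  [[0, 0, -128], [0.519, -0.162, 0.06], 1],
  [[0, 0, -136], [0.519, -0.162, 0.08], 1],
  [[0, 0, -136], [0.519, -0.162, 0.1], 1],
  [[0, 0, -136], [0.519, -0.162, 0.1], 1],
  [[0, 0, -136], [0.519, -0.162, 0.1], 1],
])

```text
time_s: 2.1
tool_pos: [0.6202, -0.1866, 0.1312]
tool_rot: [0.208, 0.978, 0.0, -0.001]
wrist_force: [1.1, -0.1, -0.2]
finger_gap: 0.0856
```

Call:
servo_tool([
  [[0, 0, 0], [0, 0, 0.03], 1],
  [[0, 0, 0], [0, 0, 0.06], 1],
  [[0, 0, 0], [0, 0, 0.09], 1],
  [[0, 0, 0], [0, 0, 0.11], 1],
  [[0, 0, 0], [0, 0, 0.123], 1],
  [[0, 0, 0], [0.006, 0, 0.123], 1],
  [[0, 0, 0], [0.012, 0, 0.123], 1],
  [[0, 0, 0], [0.018, 0, 0.123], 1],
  [[0, 0, 0], [0.024, 0, 0.123], 1],
  [[0, 0, -1], [0.029, 0, 0.123], 1],
  [[0, 0, -2], [0.034, -0.001, 0.123], 1],
  [[0, 0, -3], [0.039, -0.002, 0.123], 1],
  [[0, 0, -4], [0.044, -0.002, 0.123], 1],
  [[0, 0, -5], [0.049, -0.003, 0.123], 1],
  [[0, 0, -6.5], [0.054, -0.004, 0.123], 1],
  [[0, 0, -8], [0.06, -0.004, 0.123], 1],
  [[0, 0, -10], [0.066, -0.005, 0.123], 1],
  [[0, 0, -11], [0.071, -0.006, 0.123], 1],
  [[0, 0, -12], [0.075, -0.006, 0.123], 1],
  [[0, 0, -12], [0.075, -0.006, 0.123], 1],
])

```text
time_s: 4.1
tool_pos: [0.5502, -0.1617, 0.0094]
tool_rot: [0.104, 0.995, -0.0, 0.001]
wrist_force: [3.8, -0.2, 1.7]
finger_gap: 0.0853
```

```bash
python3 -c "
from h import *
import pickle
go((.62,-.187,.1,156))
c=capture('top');pickle.dump(c,open('t2.pkl','wb'))
a=cv2.resize(c['pixels'][130:240,190:370,::-1],None,fx=4,fy=4,interpolation=cv2.INTER_CUBIC)
b=cv2.resize(capture('wrist')['pixels'][:,:,::-1],(400,300))
o=np.zeros((a.shape[0]+0,a.shape[1],3),np.uint8);o[:]=a
cv2.imwrite('pics/c2.png',o);cv2.imwrite('pics/w2.png',b)"
```

```text
at [ 0.5502 -0.1617  0.0094] h 168.12 j [-16.  10.  -9.  71.   0.  -5.] F [ 3.8 -0.2  1.7] gap 0.0853 t 4.1
rz 12.12 d [-0.0738 -0.0104 -0.0904]
```

View pics/c2.png

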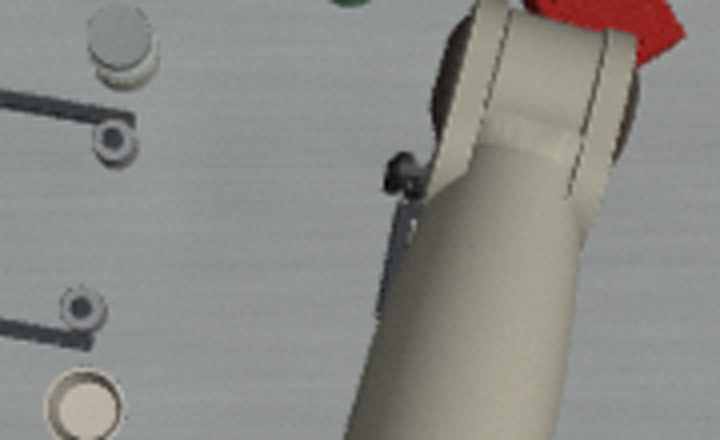

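Call:
servo_tool([
  [[0, 0, -0.7], [0.003, 0, 0], 1],
  [[0, 0, -1.4], [0.006, 0, 0], 1],
  [[0, 0, -1.9], [0.009, 0, 0], 1],
  [[0, 0, -1.9], [0.011, 0, 0], 1],
  [[0, 0, -1.9], [0.011, 0, 0], 1],
  [[0, 0, -1.9], [0, 0, 0], 1],
  [[0, 0, -1.9], [-0.02, 0, 0], 1],
  [[0, 0, -1.9], [-0.025, 0, -0.04], 1],
  [[0, 0, -1.9], [-0.025, 0, -0.09], 1],
  [[0, 0, -1.9], [-0.025, 0, -0.14], 1],
  [[0, 0, 6], [-0.025, -0.04, -0.15], 1],
  [[0, 0, 14], [-0.02, -0.08, -0.15], 1],
  [[0, 0, 22], [0, -0.12, -0.15], 1],
  [[0, 0, 30], [0.02, -0.16, -0.15], 1],
  [[0, 0, 38], [0.04, -0.2, -0.15], 1],
  [[0, 0, 46], [0.04, -0.2, -0.15], 0.4],
  [[0, 0, 54], [0.04, -0.2, -0.15], 0.4],
  [[0, 0, 62], [0.04, -0.2, -0.15], 0.4],
  [[0, 0, 70], [0.04, -0.2, -0.15], 0.4],
  [[0, 0, 78], [0.04, -0.2, -0.15], 0.4],
])

```text
time_s: 6.2
tool_pos: [0.4688, -0.3491, 0.1573]
tool_rot: [0.709, 0.705, -0.0, -0.001]
wrist_force: [0.3, -0.2, -0.1]
finger_gap: 0.0598
```

```bash
python3 -c "
from h import *
import pickle
go((.465,-.24,.1,80))
for n in('top','scene'):
    c=capture(n);pickle.dump(c,open(n+'3.pkl','wb'))
    if n=='top': a=cv2.resize(c['pixels'][130:240,150:350,::-1],None,fx=4,fy=4,interpolation=cv2.INTER_CUBIC);cv2.imwrite('pics/c3.png',a)
"
```

```text
at [ 0.4688 -0.3491  0.1573] h 89.69 j [-37.   9.   6.  87.  -0.  54.] F [ 0.3 -0.2 -0.1] gap 0.0598 t 6.2
rz 9.69 d [ 0.109  -0.0043  0.0574]
```

View pics/c3.png

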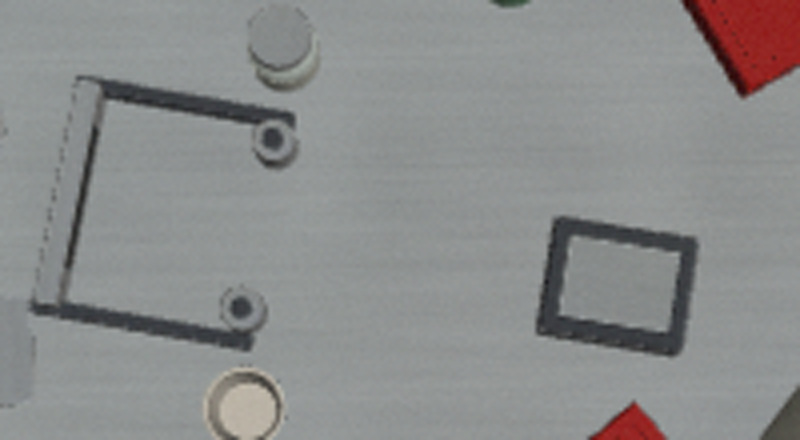

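```bash
cat > m.py <<'E'
from h import *
import sys,pickle
def dark(g,x0,x1,y0,y1,t):
    m=(g[y0:y1,x0:x1]<t).astype(np.uint8)
    cs,_=cv2.findContours(m,cv2.RETR_EXTERNAL,cv2.CHAIN_APPROX_NONE)
    return max(cs,key=cv2.contourArea).reshape(-1,2)+np.array([x0,y0])
def posts(c):
    g=cv2.cvtColor(c["pixels"],cv2.COLOR_RGB2GRAY).astype(float); out=[]
    for u,v in[(218,164.5),(209.9,206.6)]:
        yy,xx=np.mgrid[int(v)-3:int(v)+5,int(u)-3:int(u)+5]; w=np.clip(130-g[yy,xx],0,None); w[np.hypot(xx-u,yy-v)>3]=0
        out.append((( w*xx).sum()/w.sum(),(w*yy).sum()/w.sum()))
    P=onplane(c,out,.045)[:,:2]
    return out,P
def tin(c,x0,x1,y0,y1):
    g=cv2.cvtColor(c["pixels"],cv2.COLOR_RGB2GRAY); k=dark(g,x0,x1,y0,y1,95)
    r=cv2.minAreaRect((onplane(c,k,.043)[:,:2]*1000).astype(np.float32)); return r,cv2.boxPoints(r)
E
python3 -c "
from m import *
c=pickle.load(open('top3.pkl','rb'))
o,P=posts(c);d=P[1]-P[0];print(o,P.round(4),np.linalg.norm(d),'mid',P.mean(0),'heading',np.degrees(np.arctan2(d[1],d[0]))-90)
print(tin(c,278,330,180,222))
s=np.array([[100,95],[65,298]]); s=(s+.5)/4-.5+[150,130]; print('stop top edge',onplane(c,s,.04))
"
```

```text
[(np.float64(217.81792717086836), np.float64(164.27380952380952)), (np.float64(209.70991847826087), np.float64(206.47758152173913))] [[0.604  0.1331]
 [0.4644 0.1597]] 0.14218919772448685 mid [0.53419496 0.14636711] heading 79.21566820817725
(((478.6775817871094, -147.67547607421875), (119.48208618164062, 99.93268585205078), 79.94487762451172), array([[ 419.0482 , -197.77501],
       [ 517.4459 , -215.22282],
       [ 538.307  ,  -97.57594],
       [ 439.90924,  -80.12813]], dtype=float32))
stop top edge [[0.64333911 0.27634424 0.04      ]
 [0.47436635 0.30328631 0.04      ]]
```

Tin centre is now (0.481, -0.148) with heading 80°, about 1.6 mm off the bay axis. Post spacing now measures 142.2 mm, which matches the spec. Next I'll get behind the tin.

Call:
servo_tool([
  [[0, 0, 5], [0.04, 0, 0.02], 0.4],
  [[0, 0, 9.7], [0.08, -0.003, 0.04], 0.4],
  [[0, 0, 9.7], [0.106, -0.005, 0.07], 0.4],
  [[0, 0, 9.7], [0.106, -0.005, 0.1], 0.4],
  [[0, 0, 9.7], [0.106, -0.005, 0.13], 0.4],
  [[0, 0, 9.7], [0.106, -0.005, 0.149], 0.4],
  [[0, 0, 9.7], [0.106, -0.005, 0.149], 0.4],
])

```text
time_s: 7.0
tool_pos: [0.4621, -0.2419, 0.0061]
tool_rot: [0.763, 0.647, -0.001, -0.003]
wrist_force: [0.2, 0.4, 0.1]
finger_gap: 0.0593
```

```bash
python3 -c "
from h import *
b=np.array([.5342,.1464]);x=np.array([.1736,.985])
go(*[(*(b+a*x),.008,80) for a in(-.395,-.21,-.1,.019)])"
```

```text
at [ 0.4621 -0.2419  0.0061] h 80.57 j [-28.   3. -17.  70.  -0.  72.] F [0.2 0.4 0.1] gap 0.0593 t 7.0
rz 0.57 d [-0.0001  0.0036 -0.0019]
rz 0.57 d [ 0.1849  0.0055 -0.0016]
rz 0.57 d [ 0.2949  0.0065 -0.0014]
rz 0.57 d [ 0.4139  0.0077 -0.0012]
```

Call:
servo_tool([
  [[0, 0, 0.5], [0.0, 0.003, -0.002], 0.4],
  [[0, 0, 0.5], [0.01, 0.004, -0.002], 0.4],
  [[0, 0, 0.5], [0.02, 0.004, -0.002], 0.4],
  [[0, 0, 0.5], [0.028, 0.004, -0.002], 0.4],
  [[0, 0, 0.5], [0.036, 0.004, -0.002], 0.4],
  [[0, 0, 0.5], [0.046, 0.004, -0.002], 0.4],
  [[0, 0, 0.5], [0.056, 0.004, -0.002], 0.4],
  [[0, 0, 0.5], [0.068, 0.004, -0.002], 0.4],
  [[0, 0, 0.5], [0.08, 0.004, -0.002], 0.4],
  [[0, 0, 0.5], [0.092, 0.005, -0.002], 0.4],
  [[0, 0, 0.5], [0.104, 0.005, -0.002], 0.4],
  [[0, 0, 0.5], [0.116, 0.005, -0.002], 0.4],
  [[0, 0, 0.5], [0.128, 0.005, -0.002], 0.4],
  [[0, 0, 0.5], [0.14, 0.005, -0.002], 0.4],
  [[0, 0, 0.5], [0.152, 0.005, -0.002], 0.4],
  [[0, 0, 0.5], [0.162, 0.005, -0.002], 0.4],
  [[0, 0, 0.5], [0.17, 0.005, -0.002], 0.4],
  [[0, 0, 0.5], [0.177, 0.005, -0.002], 0.4],
  [[0, 0, 0.5], [0.182, 0.005, -0.002], 0.4],
  [[0, 0, 0.5], [0.185, 0.005, -0.002], 0.4],
])

```text
time_s: 9.0
tool_pos: [0.5004, -0.0615, 0.0124]
tool_rot: [0.767, 0.642, -0.0, 0.001]
wrist_force: [-0.8, -6.6, 5.0]
finger_gap: 0.0598
```

```bash
python3 -c "
from h import *
import pickle
b=np.array([.5342,.1464]);x=np.array([.1736,.985])
go(*[(*(b+a*x),.008,80) for a in(-.21,-.1,.019)])
t=capture('top');s=capture('scene');w=capture('wrist');pickle.dump((t,s,w),open('4.pkl','wb'))
f=lambda a,n:cv2.resize(a[:,:,::-1],n,interpolation=cv2.INTER_CUBIC)
o=np.vstack([np.hstack([f(t['pixels'][140:230,160:280],(400,300)),f(s['pixels'][100:220,230:390],(400,300))]),np.hstack([f(w['pixels'],(400,300)),np.zeros((300,400,3),np.uint8)])])
cv2.imwrite('pics/c4.png',o)"
```

```text
at [ 0.5004 -0.0615  0.0124] h 79.87 j [ -7.   0. -19.  70.  -0.  93.] F [-0.8 -6.6  5. ] gap 0.0598 t 9.0
rz -0.13 d [ 0.0005 -0.0028  0.0044]
rz -0.13 d [ 0.1106 -0.003   0.0042]
rz -0.13 d [ 0.2296 -0.0033  0.004 ]
```

View pics/c4.png

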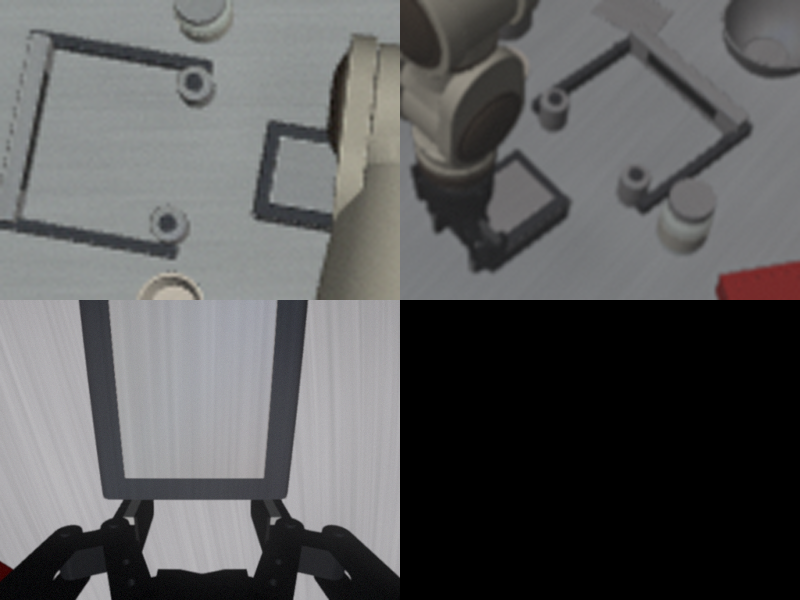

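In the top crop the tin is square to the bay and in front of the gap, with its front corner at (272,121). The wrist view shows both fingers flat on the rear face and the tin about centred between them. Next I'll measure the tin's lateral offset.

```bash
python3 -c "
from m import *
t,s,w=pickle.load(open('4.pkl','rb'))
o,P=posts(t); print(P.round(4))
b=np.array([.5342,.1464]);x=np.array([.1736,.985]);y=np.array([-.985,.1736])
B=lambda p:np.c_[(p[:,:2]-b)@x,(p[:,:2]-b)@y]*1000
print('posts bay',B(P).round(1))
g=cv2.cvtColor(t['pixels'],cv2.COLOR_RGB2GRAY).astype(float)
up=[]
for u in range(244,258):
    col=g[165:190,u]; d=np.diff(col); i=np.argmin(d[:]) ; up.append((u,165+i+.5))
print('upper edge',B(onplane(t,up,.043)).round(1).tolist())
lo=[]
for u in range(240,256):
    col=g[190:212,u]; i=np.argmax(np.diff(col)); lo.append((u,190+i+.5))
print('lower z0',B(onplane(t,lo,0)).round(1)[::3].tolist())
# wrist: tin side top edges rel. tool
o=get_obs(); T=np.array(w['tool_from_camera']); M=rot(o['tool_rot']); W=np.eye(4);W[:3,:3]=M;W[:3,3]=o['tool_pos'];W=W@T
w=dict(w,eye=W[:3,3],attitude=W[:3,:3])
f=512/400
gw=cv2.cvtColor(w['pixels'],cv2.COLOR_RGB2GRAY).astype(float)
for v in (60,120,180,220):
    r=gw[v]; l=np.argmin(np.diff(r[90:145]))+90.5; q=np.argmax(np.diff(r[350:400]))+350.5
    print(v,l,q,B(onplane(w,[(l,v),(q,v)],.043)).round(1).tolist())
"
```

```text
[[0.604  0.133 ]
 [0.4643 0.1595]]
posts bay [[ -1.1 -71.1]
 [  0.8  71.1]]
upper edge [[-92.8, -45.1], [-96.0, -45.7], [-99.3, -46.2], [-102.5, -46.8], [-105.8, -47.3], [-109.6, -44.5], [-112.8, -45.1], [-116.1, -45.6], [-119.3, -46.1], [-122.6, -46.7], [-125.8, -47.2], [-129.6, -44.4], [-132.9, -45.0], [-136.1, -45.5]]
lower z0 [[-94.0, 50.4], [-103.9, 48.8], [-114.4, 50.5], [-124.3, 48.8], [-134.8, 50.5], [-144.7, 48.9]]
60 107.5 387.5 [[-125.4, 45.4], [-125.6, -45.2]]
120 114.5 381.5 [[-144.6, 45.4], [-144.8, -45.2]]
180 121.5 375.5 [[-165.9, 45.6], [-166.1, -45.3]]
220 127.5 370.5 [[-181.4, 45.4], [-181.6, -45.1]]
```

Tin lateral offset is +0.1 mm by the wrist camera and +1.9 mm by the top camera, and the angle is within 1°. I'll push on to the mouth and compare it with the posts directly.

Call:
servo_tool([
  [[0, 0, 0], [0.004, 0, 0.003], 0.4],
  [[0, 0, 0], [0.01, 0, 0.003], 0.4],
  [[0, 0, 0], [0.018, 0, 0.003], 0.4],
  [[0, 0, 0], [0.026, 0, 0.003], 0.4],
  [[0, 0, 0], [0.034, 0, 0.003], 0.4],
  [[0, 0, 0], [0.042, 0, 0.003], 0.4],
  [[0, 0, 0], [0.049, 0, 0.003], 0.4],
  [[0, 0, 0], [0.055, 0, 0.003], 0.4],
  [[0, 0, 0], [0.058, 0, 0.003], 0.4],
  [[0, 0, 0], [0.06, 0, 0.003], 0.4],
  [[0, 0, 0], [0.06, 0, 0.003], 0.4],
])

```text
time_s: 10.25
tool_pos: [0.5105, -0.0024, 0.0086]
tool_rot: [0.767, 0.642, -0.0, 0.0]
wrist_force: [-0.4, -3.4, 2.1]
finger_gap: 0.0599
```

```bash
python3 -c "
from h import *
import pickle
b=np.array([.5342,.1464]);x=np.array([.1736,.985])
go(*[(*(b+a*x),.008,80) for a in(-.15,-.1,.019)])
t=capture('top');s=capture('scene');w=capture('wrist');pickle.dump((t,s,w,get_obs()),open('5.pkl','wb'))
f=lambda a,n:cv2.resize(a[:,:,::-1],n,interpolation=cv2.INTER_CUBIC)
o=np.vstack([np.hstack([f(t['pixels'][140:230,160:280],(400,300)),f(s['pixels'][100:220,230:390],(400,300))]),np.hstack([f(w['pixels'],(400,300)),np.zeros((300,400,3),np.uint8)])])
cv2.imwrite('pics/c5.png',o)"
```

```text
at [ 0.5105 -0.0024  0.0086] h 79.85 j [ -0.   1. -18.  70.  -0. 100.] F [-0.4 -3.4  2.1] gap 0.0599 t 10.25
rz -0.15 d [ 0.0007 -0.0025  0.0006]
rz -0.15 d [ 0.0507 -0.0026  0.0006]
rz -0.15 d [ 0.1697 -0.0029  0.0005]
```

View pics/c5.png

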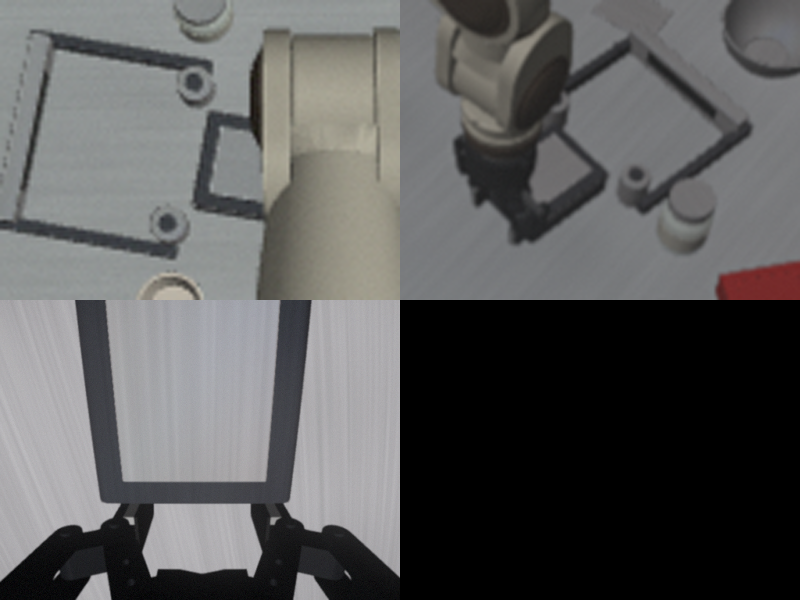

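The tin's front is just short of the posts and square to them. Its far side at crop (213,113) and its near side at (195,207) both lie between the posts, and the wrist view shows even finger contact. I'll measure the margin on each side.

```bash
python3 -c "
from m import *
t,s,w,o=pickle.load(open('5.pkl','rb'))
b=np.array([.5342,.1464]);x=np.array([.1736,.985]);y=np.array([-.985,.1736])
B=lambda p:np.c_[(p[:,:2]-b)@x,(p[:,:2]-b)@y]*1000
def edge(c,us,v0,v1,sgn,z):
    g=cv2.GaussianBlur(cv2.cvtColor(c['pixels'],cv2.COLOR_RGB2GRAY).astype(float),(3,3),0);r=[]
    for u in us:
        d=np.clip(sgn*np.diff(g[v0:v1,u]),0,None); i=np.argmax(d); k=np.arange(max(i-1,0),min(i+2,len(d)))
        r.append((u,v0+.5+(d[k]*k).sum()/d[k].sum()))
    q=B(onplane(c,r,z)); return q[:,1].mean().round(2),np.polyfit(q[:,0],q[:,1],1)[0]*57.3
print('top: upper',edge(t,range(226,236),167,184,-1,.043),'lower z0',edge(t,range(222,237),196,212,1,0))
T=np.array(w['tool_from_camera']);W=np.eye(4);W[:3,:3]=rot(o['tool_rot']);W[:3,3]=o['tool_pos'];W=W@T
w=dict(w,eye=W[:3,3],attitude=W[:3,:3]);gw=cv2.cvtColor(w['pixels'],cv2.COLOR_RGB2GRAY).astype(float)
for v in (60,180,220):
    r=gw[v]; l=np.argmin(np.diff(r[90:145]))+90.5; q=np.argmax(np.diff(r[350:400]))+350.5
    print(v,B(onplane(w,[(l,v),(q,v)],.043)).round(1).tolist())
"
```

```text
top: upper (np.float64(-46.22), np.float64(1.1008917120051054)) lower z0 (np.float64(49.54), np.float64(-0.1231402451337133))
60 [[-66.0, 45.4], [-66.3, -45.4]]
180 [[-105.2, 45.5], [-105.4, -45.3]]
220 [[-120.3, 45.4], [-120.5, -45.2]]
```

Each side has 3–5 mm to spare at the posts, so I'll drive through and slow down before the stop.

Call:
servo_tool([
  [[0, 0, 0], [0.004, 0, 0], 0.4],
  [[0, 0, 0], [0.01, 0, 0], 0.4],
  [[0, 0, 0], [0.018, 0, 0], 0.4],
  [[0, 0, 0], [0.026, 0, 0], 0.4],
  [[0, 0, 0], [0.034, 0, 0], 0.4],
  [[0, 0, 0], [0.042, 0, 0], 0.4],
  [[0, 0, 0], [0.05, 0, 0], 0.4],
  [[0, 0, 0], [0.058, 0, 0], 0.4],
  [[0, 0, 0], [0.066, 0, 0], 0.4],
  [[0, 0, 0], [0.074, 0, 0], 0.4],
  [[0, 0, 0], [0.082, 0, 0], 0.4],
  [[0, 0, 0], [0.09, 0, 0], 0.4],
  [[0, 0, 0], [0.098, 0, 0], 0.4],
  [[0, 0, 0], [0.106, 0, 0], 0.4],
  [[0, 0, 0], [0.114, 0, 0], 0.4],
  [[0, 0, 0], [0.122, 0, 0], 0.4],
  [[0, 0, 0], [0.13, 0, 0], 0.4],
  [[0, 0, 0], [0.136, 0, 0], 0.4],
  [[0, 0, 0], [0.14, 0, 0], 0.4],
  [[0, 0, 0], [0.142, 0, 0], 0.4],
])

```text
time_s: 12.4
tool_pos: [0.5353, 0.137, 0.0084]
tool_rot: [0.767, 0.642, -0.001, 0.0]
wrist_force: [-0.1, -7.0, 6.2]
finger_gap: 0.0598
```

Call:
servo_tool([
  [[0, 0, 0], [0.002, 0, 0], 0.4],
  [[0, 0, 0], [0.004, 0, 0], 0.4],
  [[0, 0, 0], [0.006, 0, 0], 0.4],
  [[0, 0, 0], [0.008, 0, 0], 0.4],
  [[0, 0, 0], [0.01, 0, 0], 0.4],
  [[0, 0, 0], [0.012, 0, 0], 0.4],
  [[0, 0, 0], [0.014, 0, 0], 0.4],
  [[0, 0, 0], [0.016, 0, 0], 0.4],
])

```text
time_s: 13.2
tool_pos: [0.5381, 0.1525, 0.0084]
tool_rot: [0.767, 0.642, -0.001, 0.0]
wrist_force: [-1.3, -7.7, 4.2]
finger_gap: 0.0601
```

```bash
python3 -c "
from h import *
b=np.array([.5342,.1464]);x=np.array([.1736,.985])
go((*(b+.019*x),.008,80))
t=capture('top');s=capture('scene')
f=lambda a,n:cv2.resize(a[:,:,::-1],n,interpolation=cv2.INTER_CUBIC)
cv2.imwrite('pics/c6.png',np.hstack([f(t['pixels'][140:230,140:260],(400,300)),f(s['pixels'][80:200,230:390],(400,300))]))"
```

```text
at [0.5381 0.1525 0.0084] h 79.81 j [ 16.   8. -11.  71.  -0. 116.] F [-1.3 -7.7  4.2] gap 0.0601 t 13.2
rz -0.19 d [ 0.0123 -0.0028  0.0004]
```

View pics/c6.png

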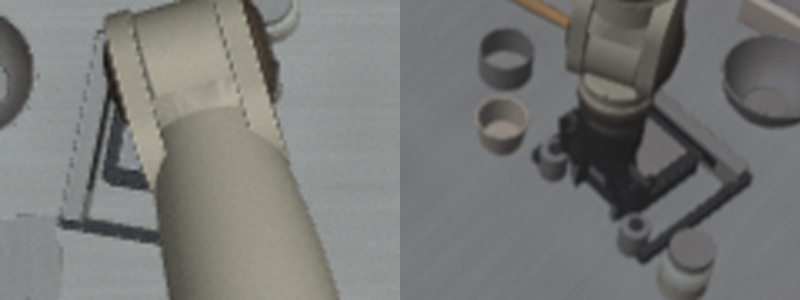

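The tin is inside the bay with its front edge at about x=108–115 in the left crop, and the stop face is at x=95–105. That leaves roughly 10 mm to go, and the force is only sliding friction.

Call:
servo_tool([
  [[0, 0, 0], [0.002, 0, 0], 0.4],
  [[0, 0, 0], [0.004, 0, 0], 0.4],
  [[0, 0, 0], [0.006, 0, 0], 0.4],
  [[0, 0, 0], [0.008, 0, 0], 0.4],
  [[0, 0, 0], [0.009, 0, 0], 0.4],
  [[0, 0, 0], [0.01, 0, 0], 0.4],
])

```text
time_s: 13.9
tool_pos: [0.5398, 0.1623, 0.0084]
tool_rot: [0.767, 0.642, -0.001, 0.0]
wrist_force: [-0.7, -7.6, 5.5]
finger_gap: 0.0597
```

Call:
servo_tool([
  [[0, 0, 0], [0.001, 0, 0], 0.4],
  [[0, 0, 0], [0.002, 0, 0], 0.4],
])

```text
time_s: 14.1
tool_pos: [0.54, 0.1636, 0.0084]
tool_rot: [0.767, 0.641, -0.001, 0.001]
wrist_force: [-2.6, -13.8, 7.7]
finger_gap: 0.0597
```

Call:
servo_tool([
  [[0, 0, 0], [0.001, 0, 0], 0.4],
  [[0, 0, 0], [0.002, 0, 0], 0.4],
])

```text
time_s: 14.3
tool_pos: [0.5399, 0.1637, 0.0084]
tool_rot: [0.768, 0.641, -0.003, 0.002]
wrist_force: [-5.7, -26.8, 11.9]
finger_gap: 0.06
```

Call:
servo_tool([
  [[0, 0, 0], [0.0007, 0, 0], 0.4],
  [[0, 0, 0], [0.0007, 0, 0], 0.4],
])

```text
time_s: 14.5
tool_pos: [0.5399, 0.1637, 0.0084]
tool_rot: [0.768, 0.641, -0.003, 0.002]
wrist_force: [-5.8, -24.5, 12.7]
finger_gap: 0.0595
```

```bash
python3 -c "
from h import *
o=get_obs();print(o['wrist_force'],o['ft_torque']);go((.54,.164,.01,80))"
```

```text
[ -5.82216412 -24.52652524  12.67948617] [-4.58877805  1.08144943  0.22903149]
at [0.5399 0.1637 0.0084] h 79.7 j [ 17.   9. -10.  71.  -0. 117.] F [ -5.8 -24.5  12.7] gap 0.0595 t 14.5
rz -0.3 d [ 0.0003  0.0001 -0.0016]
```

Call:
servo_tool([
  [[0, 0, 0], [-0.004, 0, 0], 0.4],
  [[0, 0, 0], [-0.012, 0, 0], 0.4],
  [[0, 0, 0], [-0.03, 0, 0], 0.4],
  [[0, 0, 0], [-0.06, 0, 0], 0.4],
  [[0, 0, 0], [-0.1, 0, 0], 0.4],
  [[0, 0, 0], [-0.14, 0, -0.03], 0.4],
  [[0, 0, 0], [-0.18, 0, -0.07], 0.4],
  [[0, 0, 0], [-0.22, 0, -0.11], 0.4],
  [[0, 0, 0], [-0.26, 0, -0.14], 0.4],
  [[0, 0, 0], [-0.3, 0, -0.14], 0.4],
  [[0, 0, 0], [-0.34, 0, -0.14], 0.4],
  [[0, 0, 0], [-0.36, 0, -0.14], 0.4],
  [[0, 0, 0], [-0.36, 0, -0.14], 0.4],
])

```text
time_s: 15.8
tool_pos: [0.4762, -0.1894, 0.1481]
tool_rot: [0.768, 0.64, -0.0, -0.0]
wrist_force: [-0.8, 0.5, 0.1]
finger_gap: 0.0597
```

```bash
python3 -c "
from m import *
t=capture('top');s=capture('scene');pickle.dump((t,s,get_obs()),open('7.pkl','wb'))
go((.54,.164,.01,80))
f=lambda a,n:cv2.resize(a[:,:,::-1],n,interpolation=cv2.INTER_CUBIC)
cv2.imwrite('pics/c7.png',np.hstack([f(t['pixels'][130:250,130:250],(480,480)),f(s['pixels'][80:200,270:390],(320,320))[:320].copy() if 0 else cv2.copyMakeBorder(f(s['pixels'][80:200,270:390],(320,320)),0,160,0,0,0)]))"
```

```text
at [ 0.4769 -0.1871  0.148 ] h 79.77 j [-21.  -1.  -5.  86.   0.  79.] F [0.4 0.9 1. ] gap 0.0601 t 15.9
rz -0.23 d [ 3.566e-01 -2.000e-04  1.382e-01]
```

View pics/c7.png

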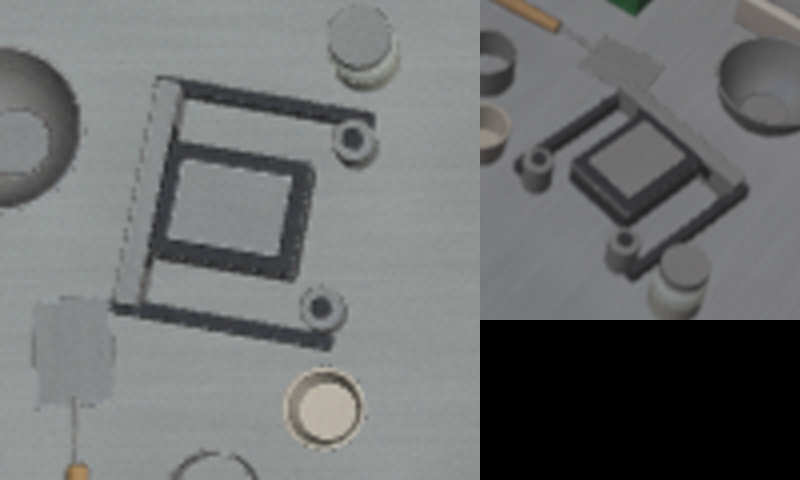

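The tin sits in the bay against the stop: its front edge runs (175,145)–(155,258) along the stop face, and its rear edge runs (314,165)–(297,280). The posts, jar and ramekin look unmoved. One numerical check before signing off.

```bash
python3 -c "
from m import *
t,s,o=pickle.load(open('7.pkl','rb'));c0=pickle.load(open('top.pkl','rb'))
b=np.array([.5342,.1464]);x=np.array([.1736,.985]);y=np.array([-.985,.1736])
B=lambda p:np.c_[(p[:,:2]-b)@x,(p[:,:2]-b)@y]*1000
g=cv2.GaussianBlur(cv2.cvtColor(t['pixels'],cv2.COLOR_RGB2GRAY).astype(float),(3,3),0)
r=[]
for v in range(175,196):
    d=np.clip(np.diff(g[v,198:214]),0,None);i=d.argmax();k=np.arange(max(i-1,0),min(i+2,len(d)));r.append((198.5+(d[k]*k).sum()/d[k].sum(),v))
for z in(0,.043):
    q=B(onplane(t,r,z));p=np.polyfit(q[:,1],q[:,0],1);print('rear z',z,'x at y=0',p[1].round(1),'slope deg',(p[0]*57.3).round(2),'span',q[[0,-1],1].round())
d=np.abs(t['pixels'].astype(int)-c0['pixels'].astype(int)).max(2)
m=cv2.morphologyEx((d>45).astype(np.uint8),cv2.MORPH_OPEN,np.ones((2,2)))
n,_,st,_=cv2.connectedComponentsWithStats(m)
print('changed',st[1:][st[1:,4]>8].tolist())
"
```

```text
rear z 0 x at y=0 29.8 slope deg 0.28 span [-38.  31.]
rear z 0.043 x at y=0 24.2 slope deg 0.28 span [-31.  36.]
changed [[284, 144, 61, 58, 641], [366, 156, 5, 7, 20], [170, 167, 40, 34, 506], [314, 175, 14, 28, 134], [368, 174, 8, 18, 48], [312, 177, 9, 20, 63], [356, 188, 3, 5, 11], [325, 192, 3, 4, 9], [272, 197, 57, 109, 2088], [352, 215, 3, 6, 12], [164, 276, 348, 108, 9043], [506, 315, 6, 20, 66], [490, 337, 22, 14, 153], [228, 367, 7, 17, 37], [238, 369, 5, 2, 10], [237, 372, 11, 12, 69]]
```

```bash
python3 -c "
from plant import *
print(sign_off())"
```

```text
the job is handed in; nothing more can be done
None
```

The tin is home against the bay's back stop, and I signed the job off at about 16 s of the 67 s allowed. I pushed it sideways with the open fingers to square it to the bay and put it on the bay's axis. Then I pushed its rear face straight through the posts until the push force rose from about 8 N to 27 N at the stop, and backed the arm clear.

- **Position:** In the last top view, the rear face is 29.8 mm along the bay's x axis (target 30 mm) and 0.3° off square.
- **Other objects:** Comparing the first and last top views, I saw changes only where the tin and the arm had been. The jar, ramekin, bowl and posts match. The red look-alike nearest the robot was partly hidden by the arm in the last view, so I could not fully check that one.
- **Disagreement:** At the gap, the top camera put the tin about 1.7 mm off the bay axis and the wrist camera about 0 mm. The wrist camera also read the tin's width as about 91 mm instead of 96 mm. Both offsets were within the 5 mm clearance on each side.

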